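# Shut the week's pill lids with a run of the fingertips

### The job

The weekly pill organiser has just been filled and its seven lids stand ajar. Run your fingertips along the row from the left-hand end to the right, lightly pressing the lids down until all seven are fully shut. Do not lift or tip the organiser or shove it out of its place, and leave everything else on the worktop alone.

Things in the scene. Friction and masses are not known exactly. Their poses are not given: they have to be found in the camera images.
- organiser: Weekly pill organiser: long narrow dark grey box, seven frosted whitish lids in one row. Loose on the worktop (z = 0), about 0.25 to 0.4 kg: a hard sideways push slides it. 258 mm long (its y), 50 mm wide (its x), 26 mm high without lids; shut lids' tops are 29.5 mm up. Origin: centre of the underside; z up, +y along the row to the robot's left, +x away from the robot. Middle of cell k (1 = left) at y = (4 - k) x 36 mm.
- row_left (a point): Middle of the left-hand end cell (cell 1), at the height of a shut lid's top. A fingertip that runs low along the row from here to row_right lays each lid down before it, since every lid is hinged on its left; one that runs the other way meets the raised free edges. Start some 10 mm above the shut height over wide-open lids: close to its hinge a lid is hard to press.
- row_right (a point): Middle of the right-hand end cell (cell 7), at the height of a shut lid's top. Each lid is a plate 47 mm (across the row) by 32.5 mm (along it), 3 mm thick. Its hinge axis runs across the row, 15.5 mm left of the cell's middle and 26 mm above the underside; the free edge is 33 mm to the right of the hinge, with a 13 mm wide thumb tab that sticks out 6 mm to the front.
- lid1 (a joint): Opening angle of the first (left-hand end) lid (rad): 0 fully shut and flush with the row, 0.25 to 0.8 at the start, 1.9 wide open. It stays where it is left (a stiff hinge: about 0.4 N at the free edge moves it, more near the hinge; no spring, no catch).
- lid2 (a joint): Opening angle of the second lid (rad): 0 fully shut and flush with the row, 0.25 to 0.8 at the start, 1.9 wide open. It stays where it is left (a stiff hinge: about 0.4 N at the free edge moves it, more near the hinge; no spring, no catch).
- lid3 (a joint): Opening angle of the third lid (rad): 0 fully shut and flush with the row, 0.25 to 0.8 at the start, 1.9 wide open. It stays where it is left (a stiff hinge: about 0.4 N at the free edge moves it, more near the hinge; no spring, no catch).
- lid4 (a joint): Opening angle of the fourth (middle) lid (rad): 0 fully shut and flush with the row, 0.25 to 0.8 at the start, 1.9 wide open. It stays where it is left (a stiff hinge: about 0.4 N at the free edge moves it, more near the hinge; no spring, no catch).
- lid5 (a joint): Opening angle of the fifth lid (rad): 0 fully shut and flush with the row, 0.25 to 0.8 at the start, 1.9 wide open. It stays where it is left (a stiff hinge: about 0.4 N at the free edge moves it, more near the hinge; no spring, no catch).
- lid6 (a joint): Opening angle of the sixth lid (rad): 0 fully shut and flush with the row, 0.25 to 0.8 at the start, 1.9 wide open. It stays where it is left (a stiff hinge: about 0.4 N at the free edge moves it, more near the hinge; no spring, no catch).
- lid7 (a joint): Opening angle of the seventh (right-hand end) lid (rad): 0 fully shut and flush with the row, 0.25 to 0.8 at the start, 1.9 wide open. It stays where it is left (a stiff hinge: about 0.4 N at the free edge moves it, more near the hinge; no spring, no catch).
- vitamin_bottle: upright white vitamin bottle with a blue cap, 51 mm across, 83 mm tall, behind the organiser; origin at the centre of its underside. Leave it alone.
- dropper_bottle: upright brown dropper bottle with a black rubber top, 33 mm across, 102 mm tall, behind the organiser; origin at the centre of its underside. Leave it alone.
- vitamin_box: small carton, 107 x 52 mm, 56 mm tall at its ridge, beyond the organiser's right-hand end; origin at the centre of its underside. Leave it alone.
- glass: upturned drinking glass, 83 mm across, 93 mm tall (mouth down), beyond the organiser's left-hand end; origin at the centre of its underside. Leave it alone.
- spoon: steel teaspoon lying on the worktop, 137 x 28 mm, 13 mm high, between the organiser and the robot; origin at the centre of its underside. Leave it alone.

How it is judged:
On the way, in this order (a step that is already met when the one before it is completed fails the run):
1. the lid at the left-hand end is pressed down, shut or nearly so (value of joint lid1 below 0.15 rad), for 0.1 s.
2. after it, the lid at the right-hand end is pressed down, shut or nearly so (value of joint lid7 below 0.15 rad), for 0.1 s.
At the end, for the whole second after the job is handed in: All seven lids are shut (each below 0.07 rad, that is its free edge within about 2 mm of flush); the organiser stands flat, at rest and within 40 mm of where it was (value of joint each of lid1, lid2, lid3, lid4, lid5, lid6, lid7 below 0.07 rad and angle between organiser's own z axis and vertical below 0.05 rad and height (world z) of organiser below 0.006 m and distance of organiser from where it was at the start of the episode below 0.04 m and linear speed of organiser below 0.01 m/s); the robot touches nothing.
It fails at once if the organiser is lifted off the worktop or tipped (height (world z) of organiser above 0.01 m or angle between organiser's own z axis and vertical above 0.12 rad).
It fails at once if the organiser is shoved more than 40 mm from its place (distance of organiser from where it was at the start of the episode above 0.04 m).
It fails at once if the organiser is pressed hard (over 70 N) (contact force between the fingers and organiser above 70 N).
It fails at once if a bystander is pushed, lifted or knocked over (distance of any of vitamin_bottle, dropper_bottle, vitamin_box, glass, spoon from where it was at the start of the episode above 0.02 m).
It also fails if it takes over 58 s, if anything falls off the work surface, if the arm or the gripper's body presses on something with over 40 N, if the wrist force passes 120 N, or if a joint passes its speed limit or range.

### The arm

A 7-joint arm with a two-finger parallel gripper is mounted at the origin on the work surface; the furniture and walls round the work are solid. World frame = base frame: x ahead of the robot, y to its left, z up, the work surface at z = 0. Lengths are in m, angles in rad, forces in N, time in s.
With the tool pointing down it reaches from about 0.4 to 0.85 m from the base axis. Payload 4.5 kg.
Tool frame: the origin (TCP) lies midway between the tips of the shut fingers; the grasp point (between the pads) lies 19 mm behind it; z points along the fingers, y is the line along which they close (so a half turn about z gives the same grasp; the last joint's range is limited). The gripper opens to 85 mm and grips with 20 to 120 N. Pads are 22 mm wide; open, the fingers measure 114 mm over their backs; the gripper's body (76 mm by 85 mm) begins 54 mm behind the grasp point. The pads swing forward as they close: fully open they stand 13 mm farther back than shut.
Start: joints at [-1.291, 0.689, -0.195, 1.565, 0.157, 0.902, -0.215], TCP at [0.152, 0.606, 0.231] pointing down, gripper open.
Joint ranges: [-3.01, 3.01], [-0.46, 2.08], [-1.47, 1.51], [0.13, 2.56], [-1, 4.14], [0.04, 2.09], [-2.66, 2.66]. Speed limits (rad/s): [2.57, 2.57, 3.14, 3.14, 3.14, 3.14, 3.14].

### API

Orientations are given as a 3x3 rotation matrix whose columns are the frame's x, y, z axes.
In Python, from rig import telemetry, viewer, ticket gives the robot as it stands.
- The arm moves only by the tool servo_tool, never from a script. Its argument "steps" is a list of rows, each a list of 7 numbers: the shift along the tool's x, y, z in m, then the turn, a rotation vector about the tool's x, y, z in rad, then the finger opening in m, from 0 to 0.0854. A call has 1 to 20 rows; each row is the pose to reach, as a shift and turn from the pose commanded when the call began, along the tool's axes at that moment; what a row does not reach only later rows make up. A row lasts 1/8 s, in which the tool goes at most 62.5 mm and 10.7 degrees, less where a joint would pass 70% of its speed; a pose out of reach is approached as far as the arm can. A call with a gripper value outside its range is refused whole. The fingers move at their own pace and stop on an object; "squeeze" is the grip in N (left out, the last holds). Time passes only in rows, so rows that repeat a pose let the fingers close. It gives the time, the measured TCP pose, the force, the opening and the grip force at its end, in the units of the state.
- telemetry.get_state(): the state, without advancing time (a new reading comes with each control period).
- viewer.capture(name): name is "scene" or "top" or "wrist"; returns a dict with "img" (400x640x3 uint8, red, green, blue), "vfov" (degrees; the focal length in pixels is half the picture's height over the tangent of half this angle, whatever the lens; pixels are square), "cx", "cy" (the principal point, pixels), "dist" ([k1, k2, p1, p2, k3] as OpenCV has them; the pictures are not rectified), "T" (4x4, takes a point from camera to world coordinates); the wrist camera has in their place "T_tool_cam" (4x4, takes a point from camera to tool coordinates, whose origin is the TCP and whose axes are the flange's). Camera axes: x right, y down, z forward; pixel columns grow to the right and rows downward; lengths in m; the calibration is good to about 2 mm. A picture is of the moment at which its call begins: read the wrist's pose just before it. There is no depth.
- ticket.job_done(): hands the job in; it is judged then, once.
Trained networks look in the newest picture that a camera, given by its name, has taken for a name from the list of things; names that differ only in an ending like _2 or _b are one class to them, and where a whole thing is asked for, a point or a joint stands for the part that bears it (a point fixed in the world has none). Each returns a list of dicts, best first, with "confidence" (0 to 1); they miss things now and then, are a little off and sometimes report something else, mostly with a low value. They report only what shows in the picture. A call takes as long as a camera call.
- viewer.spot_in(camera, name): "point" ([column, row] in pixels, amid what is visible of it).
- viewer.regions_of(camera, name): "pixels" (400x640 bool, what is visible of it) and "point" ([column, row] in pixels, amid what is visible of it).
- viewer.tip_of(camera, name): "point" ([column, row] in pixels: a listed point, or the origin of a listed thing).
The state is a dict: "t": time; "q": joint angles; "joint_vel": joint speeds; "tau": joint torques, N m; "tool_pos": TCP position; "orientation": TCP orientation; "force": force on the tool from outside, world axes, zero at the start; "torque": the same for the moment, N m; "finger_gap": finger opening in m; "grasp_force": force on a finger pad.
Only numpy, scipy, OpenCV 4.12 (cv2) and the standard library are available. Lean on these libraries where they do the work, as an engineer would, in place of code of your own. Each camera call takes 0.05 s, during which the arm holds its last target. There are 200 camera calls.

## Working session

There is one attempt and no reset: what is moved stays moved. The work goes in short steps, Python scripts to look and compute and a tool call to move; the robot and the scene stay as the last step left them, time stands still between calls to the robot, and variables do not carry over. Pictures are saved under pics/ and viewed, at most 10 in all, crops included, and the job is handed in when it is done.

Besides the shell and the picture viewer there is one more tool, called by a JSON object that holds its "method" and its "body", one argument or row to a line. servo_tool: Moves the arm, as the interface text tells. Its arguments: {"type":"object","properties":{"steps":{"type":"array","items":{"type":"array","items":{"type":"number"}}},"squeeze":{"type":"number"}},"required":["steps"]}

```bash
mkdir -p pics; cat > h.py <<'E'
import numpy as np, cv2
from rig import telemetry, viewer, ticket
def K(c):
    f=200/np.tan(np.radians(c["vfov"])/2); return np.array([[f,0,c["cx"]],[0,f,c["cy"]],[0,0,1]])
def Tc(c):
    if "T" in c: return np.array(c["T"])
    s=telemetry.get_state(); T=np.eye(4); T[:3,:3]=s["orientation"]; T[:3,3]=s["tool_pos"]; return T@np.array(c["T_tool_cam"])
def ray(c,p,z):
    u=cv2.undistortPoints(np.array([[p]],float),K(c),np.array(c["dist"],float))[0,0]
    T=Tc(c); d=T[:3,:3]@[u[0],u[1],1]; o=T[:3,3]; return o+d*(z-o[2])/d[2]
def proj(c,P):
    T=np.linalg.inv(Tc(c)); r=cv2.Rodrigues(T[:3,:3])[0]
    return cv2.projectPoints(np.array(P,float).reshape(-1,1,3),r,T[:3,3],K(c),np.array(c["dist"],float))[0][:,0]
E
python3 - <<'E'
from h import *
s=telemetry.get_state(); print(s["t"],np.round(s["orientation"],3).tolist(),s["finger_gap"],s["force"])
for cam in ["top","scene"]:
    c=viewer.capture(cam); cv2.imwrite(f"pics/{cam}.png",c["img"][:,:,::-1])
    for n,z in [("organiser",0),("row_left",.0295),("row_right",.0295),("vitamin_bottle",0),("dropper_bottle",0),("vitamin_box",0),("glass",0),("spoon",0)]:
        for d in viewer.tip_of(cam,n)[:2]: print(cam,n,np.round(d["point"]),round(d["confidence"],2),np.round(ray(c,d["point"],z),3))
E
```

```text
0.0 [[-0.97, 0.243, -0.0], [0.243, 0.97, -0.002], [-0.0, -0.002, -1.0]] 0.08525779829313952 [-0.64424451 -0.03516862 -0.15309873]
top organiser [318. 205.] 0.89 [0.539 0.106 0.   ]
top organiser [324. 158.] 0.53 [0.666 0.088 0.   ]
top row_left [280. 213.] 0.89 [0.515 0.204 0.029]
top row_right [358. 192.] 0.86 [ 0.565 -0.     0.029]
top vitamin_bottle [294. 170.] 0.76 [0.635 0.167 0.   ]
top vitamin_bottle [241. 240.] 0.54 [0.449 0.311 0.   ]
top vitamin_box [399. 174.] 0.73 [ 0.614 -0.114  0.   ]
top vitamin_box [358. 189.] 0.22 [ 0.579 -0.003  0.   ]
top glass [241. 241.] 0.87 [0.448 0.312 0.   ]
top spoon [329. 244.] 0.61 [0.435 0.078 0.   ]
scene organiser [309. 219.] 0.93 [0.549 0.11  0.   ]
scene row_left [268. 196.] 0.79 [0.51  0.199 0.029]
scene row_left [283. 256.] 0.22 [0.428 0.056 0.029]
scene row_right [356. 235.] 0.64 [ 0.572 -0.005  0.029]
scene vitamin_bottle [319. 182.] 0.79 [0.642 0.177 0.   ]
scene vitamin_bottle [266. 197.] 0.71 [0.523 0.224 0.   ]
scene dropper_bottle [354. 201.] 0.66 [0.659 0.081 0.   ]
scene vitamin_box [406. 257.] 0.92 [ 0.622 -0.099  0.   ]
scene vitamin_box [264. 194.] 0.61 [0.526 0.233 0.   ]
scene glass [212. 191.] 0.94 [0.445 0.321 0.   ]
scene spoon [281. 254.] 0.85 [0.443 0.08  0.   ]
scene spoon [356. 232.] 0.58 [0.596 0.015 0.   ]
```

View pics/top.png

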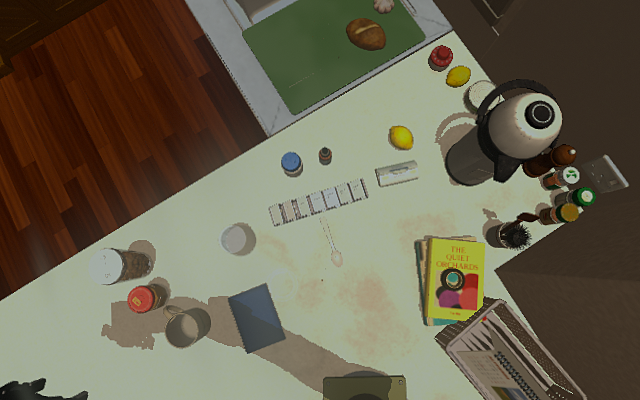

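View pics/scene.png

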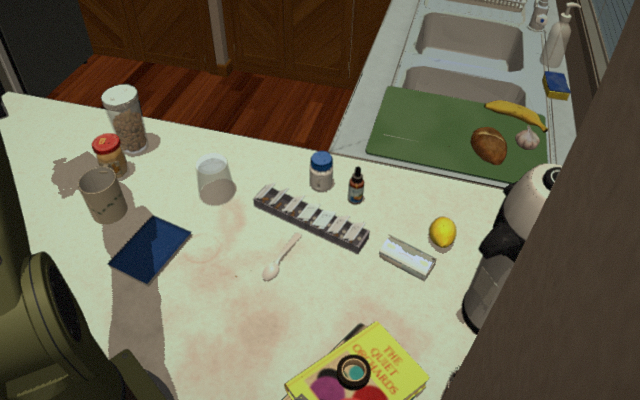

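The pictures show the organiser from about (272,214) to (367,189) in the top view, and both cameras agree on it. The row runs from about (0.513, 0.202) to (0.568, -0.002). Next I move above it with the fingers shut and take a close look.

{"method": "servo_tool", "body": {
  "steps": [
    [-0.46, -0.33, -0.04, 0, 0, -0.51, 0],
    [-0.46, -0.33, -0.04, 0, 0, -0.51, 0],
    [-0.46, -0.33, -0.04, 0, 0, -0.51, 0],
    [-0.46, -0.33, -0.04, 0, 0, -0.51, 0],
    [-0.46, -0.33, -0.04, 0, 0, -0.51, 0],
    [-0.46, -0.33, -0.04, 0, 0, -0.51, 0],
    [-0.46, -0.33, -0.04, 0, 0, -0.51, 0],
    [-0.46, -0.33, -0.04, 0, 0, -0.51, 0],
    [-0.46, -0.33, -0.04, 0, 0, -0.51, 0],
    [-0.46, -0.33, -0.04, 0, 0, -0.51, 0],
    [-0.46, -0.33, -0.04, 0, 0, -0.51, 0],
    [-0.46, -0.33, -0.04, 0, 0, -0.51, 0],
    [-0.46, -0.33, -0.04, 0, 0, -0.51, 0],
    [-0.46, -0.33, -0.04, 0, 0, -0.51, 0],
    [-0.46, -0.33, -0.04, 0, 0, -0.51, 0],
    [-0.46, -0.33, -0.04, 0, 0, -0.51, 0]
  ]
}}

```text
t: 2.9
tool_pos: [0.5179, 0.1743, 0.2713]
orientation: [[-0.965, -0.261, 0.0], [-0.261, 0.965, 0.0], [-0.0, 0.0, -1.0]]
force: [0.8, 0.5, 0.4]
finger_gap: 0.0003
grasp_force: 0.0
```

```bash
python3 - <<'E'
from h import *
s=telemetry.get_state(); print(s["t"],s["tool_pos"],np.round(s["orientation"],3).tolist(),np.round(s["q"],2),s["finger_gap"],s["force"])
c=viewer.capture("wrist"); cv2.imwrite("pics/w1.png",c["img"][:,:,::-1]); print(np.round(c["T_tool_cam"],3).tolist())
for n,z in [("organiser",0),("row_left",.0295),("row_right",.0295)]:
    for d in viewer.tip_of("wrist",n)[:2]: print(n,np.round(d["point"]),round(d["confidence"],2),np.round(ray(c,d["point"],z),4))
E
```

```text
2.9 [0.51790251 0.17432966 0.27130372] [[-0.965, -0.261, 0.0], [-0.261, 0.965, 0.0], [-0.0, 0.0, -1.0]] [-0.16  0.55 -0.41  1.75  0.27  0.9   1.15] 0.0002619274916432745 [0.77970856 0.54361405 0.44532186]
[[0.001, -0.946, -0.323, 0.083], [1.0, 0.001, 0.001, 0.0], [-0.0, -0.323, 0.946, -0.142], [0.0, 0.0, 0.0, 1.0]]
organiser [267. 162.] 0.72 [0.5424 0.1038 0.    ]
row_left [342. 169.] 0.82 [0.518  0.2057 0.0295]
row_right [183. 169.] 0.85 [ 5.733e-01 -5.000e-04  2.950e-02]
```

View pics/w1.png

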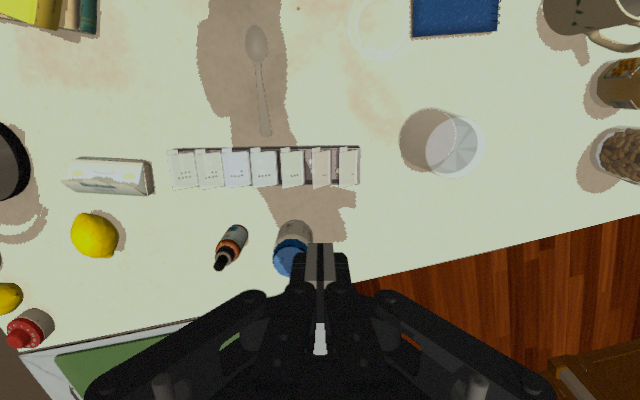

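The wrist view shows the row horizontal, from column 168 to 360 near row 168, so the tool is aligned with it. In tool axes the row lies at x = -8 mm, with the cell middles running from y = +31.5 mm (cell 1) to -184 mm (cell 7). I'll press lid 1 first and check the force.

{"method": "servo_tool", "body": {
  "steps": [
    [-0.008, 0.027, 0.06, 0, 0, 0, 0],
    [-0.008, 0.027, 0.12, 0, 0, 0, 0],
    [-0.008, 0.027, 0.17, 0, 0, 0, 0],
    [-0.008, 0.027, 0.205, 0, 0, 0, 0],
    [-0.008, 0.027, 0.212, 0, 0, 0, 0],
    [-0.008, 0.027, 0.218, 0, 0, 0, 0],
    [-0.008, 0.027, 0.224, 0, 0, 0, 0],
    [-0.008, 0.027, 0.23, 0, 0, 0, 0],
    [-0.008, 0.027, 0.235, 0, 0, 0, 0],
    [-0.008, 0.027, 0.238, 0, 0, 0, 0],
    [-0.008, 0.027, 0.24, 0, 0, 0, 0],
    [-0.008, 0.027, 0.241, 0, 0, 0, 0],
    [-0.008, 0.027, 0.241, 0, 0, 0, 0],
    [-0.008, 0.027, 0.241, 0, 0, 0, 0]
  ]
}}

```text
t: 4.85
tool_pos: [0.5186, 0.2025, 0.0303]
orientation: [[-0.965, -0.261, 0.0], [-0.261, 0.965, 0.0], [-0.0, 0.0, -1.0]]
force: [0.5, -1.1, 0.5]
finger_gap: -0.0
grasp_force: 0.0
```

```bash
python3 - <<'E'
from h import *
s=telemetry.get_state(); print(s["t"],s["tool_pos"],s["force"])
c=viewer.capture("wrist"); cv2.imwrite("pics/w2.png",c["img"][:,:,::-1])
E
```

```text
4.85 [0.51858576 0.20252419 0.0303255 ] [ 0.54100751 -1.12706512  0.50743799]
```

View pics/w2.png

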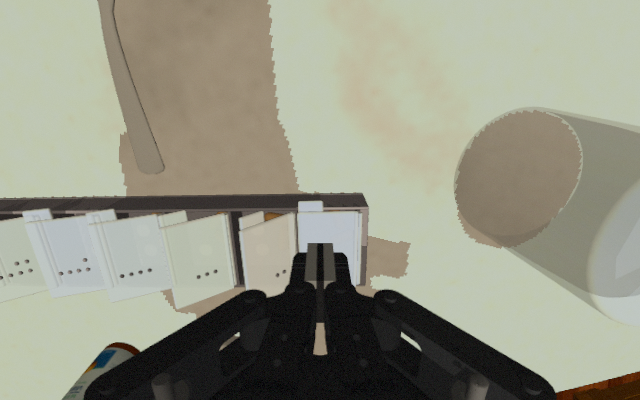

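Lid 1 lies flat under the fingertip, and lids 2 to 7 are still raised. I continue one cell at a time, 36 mm apart.

{"method": "servo_tool", "body": {
  "steps": [
    [0, 0, 0.0012, 0, 0, 0, 0],
    [0, 0, 0.0012, 0, 0, 0, 0],
    [0, -0.015, -0.022, 0, 0, 0, 0],
    [0, -0.036, -0.03, 0, 0, 0, 0],
    [0, -0.036, -0.022, 0, 0, 0, 0],
    [0, -0.036, -0.015, 0, 0, 0, 0],
    [0, -0.036, -0.008, 0, 0, 0, 0],
    [0, -0.036, -0.003, 0, 0, 0, 0],
    [0, -0.036, 0, 0, 0, 0, 0],
    [0, -0.036, 0.001, 0, 0, 0, 0],
    [0, -0.036, 0.001, 0, 0, 0, 0],
    [0, -0.051, -0.022, 0, 0, 0, 0],
    [0, -0.072, -0.03, 0, 0, 0, 0],
    [0, -0.072, -0.022, 0, 0, 0, 0],
    [0, -0.072, -0.015, 0, 0, 0, 0],
    [0, -0.072, -0.008, 0, 0, 0, 0],
    [0, -0.072, -0.003, 0, 0, 0, 0],
    [0, -0.072, 0, 0, 0, 0, 0],
    [0, -0.072, 0.001, 0, 0, 0, 0],
    [0, -0.072, 0.001, 0, 0, 0, 0]
  ]
}}

```text
t: 7.4
tool_pos: [0.5369, 0.1333, 0.0296]
orientation: [[-0.965, -0.262, -0.0], [-0.262, 0.965, 0.0], [0.0, 0.0, -1.0]]
force: [-2.1, -0.3, 3.6]
finger_gap: -0.0001
grasp_force: 2.0
```

```bash
python3 - <<'E'
from h import *
s=telemetry.get_state(); print(s["t"],s["tool_pos"],s["force"])
c=viewer.capture("wrist"); cv2.imwrite("pics/w3.png",c["img"][:,:,::-1])
E
```

```text
7.4 [0.5369498  0.13332278 0.02956062] [-2.14762445 -0.29808563  3.55505862]
```

View pics/w3.png

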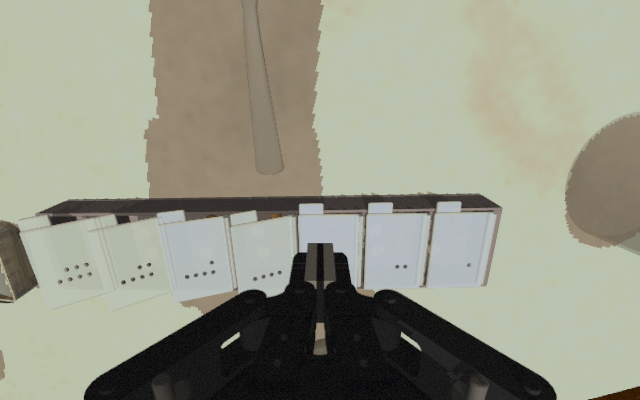

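The first three lids are shut flush. The organiser hasn't moved and the force is light, 3.6 N. Lids 4 and 5 are next.

{"method": "servo_tool", "body": {
  "steps": [
    [0, -0.015, -0.022, 0, 0, 0, 0],
    [0, -0.036, -0.03, 0, 0, 0, 0],
    [0, -0.036, -0.022, 0, 0, 0, 0],
    [0, -0.036, -0.015, 0, 0, 0, 0],
    [0, -0.036, -0.008, 0, 0, 0, 0],
    [0, -0.036, -0.003, 0, 0, 0, 0],
    [0, -0.036, 0, 0, 0, 0, 0],
    [0, -0.036, 0, 0, 0, 0, 0],
    [0, -0.036, 0, 0, 0, 0, 0],
    [0, -0.051, -0.022, 0, 0, 0, 0],
    [0, -0.072, -0.03, 0, 0, 0, 0],
    [0, -0.072, -0.022, 0, 0, 0, 0],
    [0, -0.072, -0.015, 0, 0, 0, 0],
    [0, -0.072, -0.008, 0, 0, 0, 0],
    [0, -0.072, -0.003, 0, 0, 0, 0],
    [0, -0.072, 0, 0, 0, 0, 0],
    [0, -0.072, 0, 0, 0, 0, 0],
    [0, -0.072, 0, 0, 0, 0, 0]
  ]
}}

```text
t: 9.7
tool_pos: [0.5558, 0.064, 0.0296]
orientation: [[-0.965, -0.262, -0.0], [-0.262, 0.965, 0.0], [0.0, 0.0, -1.0]]
force: [-2.0, 0.8, 4.8]
finger_gap: 0.0002
grasp_force: 2.6
```

{"method": "servo_tool", "body": {
  "steps": [
    [0, -0.015, -0.022, 0, 0, 0, 0],
    [0, -0.036, -0.03, 0, 0, 0, 0],
    [0, -0.036, -0.022, 0, 0, 0, 0],
    [0, -0.036, -0.015, 0, 0, 0, 0],
    [0, -0.036, -0.008, 0, 0, 0, 0],
    [0, -0.036, -0.003, 0, 0, 0, 0],
    [0, -0.036, 0, 0, 0, 0, 0],
    [0, -0.036, 0, 0, 0, 0, 0],
    [0, -0.036, 0, 0, 0, 0, 0],
    [0, -0.051, -0.022, 0, 0, 0, 0],
    [0, -0.072, -0.03, 0, 0, 0, 0],
    [0, -0.072, -0.022, 0, 0, 0, 0],
    [0, -0.072, -0.015, 0, 0, 0, 0],
    [0, -0.072, -0.008, 0, 0, 0, 0],
    [0, -0.072, -0.003, 0, 0, 0, 0],
    [0, -0.072, 0, 0, 0, 0, 0],
    [0, -0.072, 0, 0, 0, 0, 0],
    [0, -0.072, 0, 0, 0, 0, 0]
  ]
}}

```text
t: 11.95
tool_pos: [0.5745, -0.0054, 0.0296]
orientation: [[-0.965, -0.262, -0.001], [-0.262, 0.965, 0.0], [0.0, 0.001, -1.0]]
force: [-1.7, 1.0, 6.0]
finger_gap: 0.0002
grasp_force: 2.6
```

{"method": "servo_tool", "body": {
  "steps": [
    [0, 0, -0.04, 0, 0, 0, 0],
    [0, 0, -0.1, 0, 0, 0, 0],
    [0, 0.05, -0.15, 0, 0, 0, 0],
    [0, 0.09, -0.19, 0, 0, 0, 0],
    [0, 0.1, -0.2, 0, 0, 0, 0],
    [0, 0.1, -0.2, 0, 0, 0, 0]
  ]
}}

```text
t: 12.7
tool_pos: [0.5491, 0.0908, 0.2296]
orientation: [[-0.965, -0.263, 0.001], [-0.263, 0.965, -0.0], [-0.001, -0.0, -1.0]]
force: [0.3, -0.9, -0.4]
finger_gap: -0.0
grasp_force: 0.0
```

```bash
python3 - <<'E'
from h import *
c=viewer.capture("wrist"); 
for n in ["row_left","row_right"]:
    for d in viewer.tip_of("wrist",n)[:1]: print(n,np.round(d["point"]),np.round(ray(c,d["point"],.0295),4))
i=c["img"][110:230,150:470,::-1]; cv2.imwrite("pics/w4.png",cv2.resize(i,(800,300),interpolation=2))
c=viewer.capture("scene"); i=c["img"][170:270,235:395,::-1]; cv2.imwrite("pics/s4.png",cv2.resize(i,(800,500),interpolation=2))
E
```

```text
row_left [420. 164.] [0.509  0.1998 0.0295]
row_right [244. 171.] [0.5707 0.0009 0.0295]
```

View pics/w4.png

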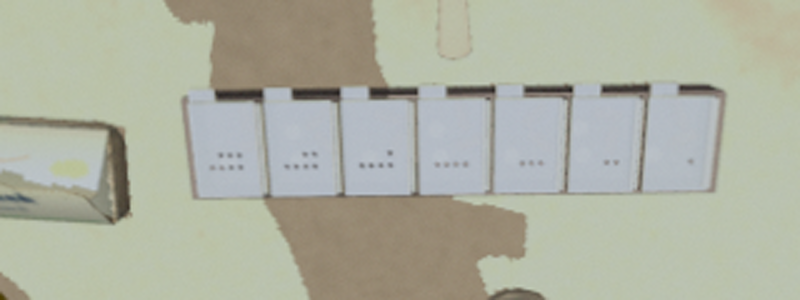

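View pics/s4.png

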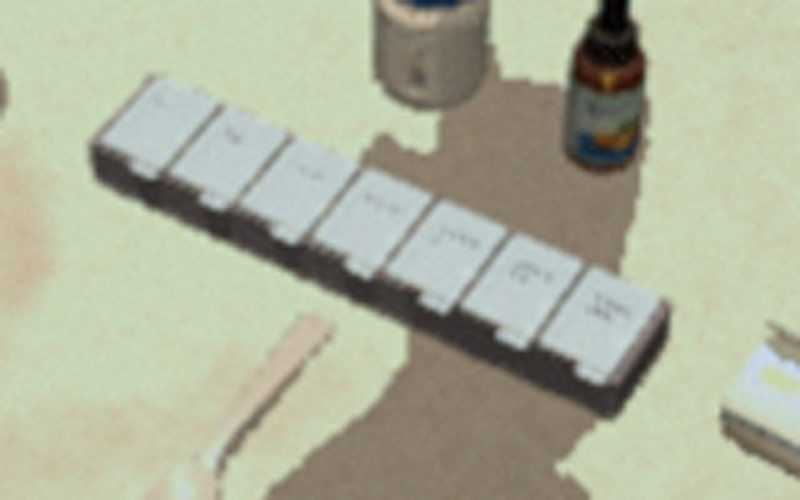

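Both views show all seven lids flush, the organiser in its place and the bystanders untouched, so I'm handing in.

```bash
python3 -c "
from rig import ticket; print(ticket.job_done())"
```

```text
the job is handed in; nothing more can be done
None
```

I pressed all seven lids shut one by one from left to right, and the job is handed in; the hand-in returned no verdict, but the last pictures show every lid flush and the organiser and everything else still in place.

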